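# Reset the tripped breaker of the bench power box

### The job

One breaker of the bench power box has tripped: its key has popped up in its sunken well. Switch the box off at the rocker, reach a fingertip into that well and press the popped key fully home, then switch the box on again. Press only; leave the other two keys alone, and do not shift or pick up anything else on the bench.

Things in the scene. Friction and masses are not known exactly. Their poses are not given: they have to be found in the camera images.
- powerbox: grey bench power box, bolted down: 150 mm (its x) by 372 mm (its y), 78 mm high, level flat top. Origin: centre of its underside. Its x points from its front (towards the robot) to its rear, z up. On top, along the front: three square wells at x = -36, y = +128, +40 and -48 mm; behind each an outlet, 4 mm proud. At its -y end (x = -12, y = -138 mm), the rocker switch
- key_a (a joint): travel in metres of breaker key A, straight down in its well: 0 = popped up (tripped), 0.011 = fully home against its stop. No spring: it moves under about 4 N and stays where it is pushed. The keys look alike; which well this key sits in differs from run to run
- key_a_top (a point): centre of the top face of key A, moves with it: a flat round white cap, 28 mm across, in the middle of a square well, 46 x 46 mm clear (walls along the box's x and y; rim level with the box top, 78 mm above the bench). The face is 11 mm below the rim when popped, 22 mm below it when home
- key_b (a joint): travel in metres of breaker key B, straight down in its well: 0 = popped up (tripped), 0.011 = fully home against its stop. No spring: it moves under about 4 N and stays where it is pushed. The keys look alike; which well this key sits in differs from run to run
- key_b_top (a point): centre of the top face of key B, moves with it: a flat round white cap, 28 mm across, in the middle of a square well, 46 x 46 mm clear (walls along the box's x and y; rim level with the box top, 78 mm above the bench). The face is 11 mm below the rim when popped, 22 mm below it when home
- key_c (a joint): travel in metres of breaker key C, straight down in its well: 0 = popped up (tripped), 0.011 = fully home against its stop. No spring: it moves under about 4 N and stays where it is pushed. The keys look alike; which well this key sits in differs from run to run
- key_c_top (a point): centre of the top face of key C, moves with it: a flat round white cap, 28 mm across, in the middle of a square well, 46 x 46 mm clear (walls along the box's x and y; rim level with the box top, 78 mm above the bench). The face is 11 mm below the rim when popped, 22 mm below it when home
- rocker (a joint): angle in rad of the mains rocker switch: 0.4 = on (rear half down and level, front half standing up), 0 = off (front half down and level, rear half standing up). It turns under about 4 N pressed near its end and stays where it is left
- rocker_pivot (a point): middle of the rocker, on its hinge line (along the box's y), 85 mm above the bench, the height of a pressed half; does not move. White paddle, 54 mm along the box's x, 26 mm wide, two flat halves in a shallow V, in a flat black frame 4 mm lower; a dot marks the rear (on) half. The half that is up slopes to 10 mm higher at its outer end
- glue_gun: hot-glue gun, 200 mm long with its glue stick and 120 mm high, standing on its foot and wire stand behind the power box; leave it where it is. Origin: under the middle of the barrel, on the bench
- tape_roll: roll of tape lying flat, 96 mm across, 24 mm high; leave it where it is. Origin: centre of its underside
- stick_tray: cardboard tray of glue sticks, 66 x 120 mm, 26 mm high; leave it where it is. Origin: centre of its underside
- scissors: scissors lying flat, 180 mm long, 12 mm high; leave it where it is. Origin: at the pivot of its blades, on the bench
- bead_jar: closed jar of beads, 60 mm across, 72 mm high; leave it where it is. Origin: centre of its underside
- gold_flower: flat gold flower ornament, 108 mm across, 13 mm high; leave it where it is. Origin: centre of its underside

How it is judged:
By the outcome, as a careful person would: the job done as asked, in the order asked, and still so for the second after the job is handed in, with the robot touching nothing.
It also fails if it takes over 48 s, if anything falls off the work surface, if the arm or the gripper's body presses on something with over 40 N, if the wrist force passes 120 N, or if a joint passes its speed limit or range.

### The arm

A 7-joint arm with a two-finger parallel gripper is mounted at the origin on the work surface. World frame = base frame: x ahead of the robot, y to its left, z up, the work surface at z = 0. Lengths are in m, angles in rad, forces in N, time in s.
With the tool pointing down it reaches from about 0.4 to 0.9 m from the base axis. Payload 5.6 kg.
Tool frame: the origin (TCP) lies at the very end of the fingers, on their centre line; the grasp point (between the pads) lies behind it (arm.grasp_offset is the z of the grasp point in the tool frame, in m); z points along the fingers, x is the direction in which the jaws open and shut, and the axes are right-handed (so a half turn about z gives the same grasp; the last joint's range is limited). The gripper opens to 92 mm and grips with 3 to 60 N. Pads are 20 mm wide; open, the fingers measure 128 mm over their backs; the gripper's body (75 mm by 189 mm) begins 69 mm behind the grasp point.
Start: joints at [-0.043, 0.468, -0.012, 1.603, 0.006, 1.071, -0.056], TCP at [0.65, -0, 0.215] pointing down, gripper open.
Joint ranges: [-2.53, 2.53], [-0.31, 2.02], [-1.57, 1.55], [0.28, 2.44], [-1.29, 4.43], [0.15, 1.84], [-2.92, 2.92]. Speed limits (rad/s): [2.57, 2.57, 3.14, 3.14, 3.14, 3.14, 3.14].

### API

Orientations are given as [roll, pitch, yaw] about the fixed x, y, z axes, in that order (R = Rz(yaw) Ry(pitch) Rx(roll)).
In Python, from workcell import status, eyes, arm gives the robot as it stands.
- The arm moves only by the tool carry_out, never from a script. Its argument "moves" is a list of rows, each a list of 7 numbers: the turn, a rotation vector about the tool's x, y, z in degrees, then the shift along the tool's x, y, z in mm, then the opening in per cent of the stroke, from 0 (shut) to 100 (fully open). A call has 1 to 10 rows; each row shifts and turns the commanded pose from where the row before left it, along the tool's axes as they then stand; what a row does not reach is not made up. A row lasts 1/12 s, in which the tool goes at most 41.7 mm and 7.16 degrees, less where a joint would pass 70% of its speed; a pose out of reach is approached as far as the arm can. A call with a gripper value outside its range is refused whole. The fingers move at their own pace and stop on an object; "newtons" is the grip in N (left out, the last holds). Time passes only in rows, so rows that do not move let the fingers close. It gives the time, the measured TCP pose, the force and the opening at its end, in the units of the state.
- status.get_obs(): the state, without advancing time (a new reading comes with each control period).
- eyes.snapshot(name): name is "scene" or "side" or "wrist"; returns the picture (480x640x3 uint8, red, green, blue); there is no depth.
- eyes.get_calibration(name): a dict with "mtx" (3x3 intrinsics, pixels), "R" (3x3) and "t" (3): a world point X has camera coordinates R X + t; the wrist camera has in their place "hand_eye" (4x4, takes a point from camera to tool coordinates, whose origin is the TCP and whose axes are the tool frame's). Camera axes: x right, y down, z forward; pixel columns grow to the right and rows downward; lengths in m; the calibration is good to about 2 mm. A picture is of the moment at which its call begins: read the wrist's pose just before it. get_calibration takes no time and is no camera call.
- arm.job_done(): hands the job in, once; it reports no verdict.
The state is a dict: "clock": time; "joint_positions": joint angles; "qd": joint speeds; "tau": joint torques, N m; "tcp_pos": TCP position; "eef_rot": TCP orientation; "force": force on the tool from outside, world axes, zero at the start; "moment": the same for the moment, N m; "grip_width": finger opening in m.
Only numpy, scipy, OpenCV 4.12 (cv2) and the standard library are available. Lean on these libraries where they do the work, as an engineer would, in place of code of your own. Each camera call takes 0.05 s, during which the arm holds its last target. There are 200 camera calls.

## Working session

There is one attempt and no reset: what is moved stays moved. The work goes in short steps, Python scripts to look and compute and a tool call to move; the robot and the scene stay as the last step left them, time stands still between calls to the robot, and variables do not carry over. Pictures are saved under pics/ and viewed, about 8 in all and at most 12, crops included, and the job is handed in when it is done.

Besides the shell and the picture viewer there is one more tool, called after "Emit:" by a JSON object that holds its "method" and its "body". carry_out: Moves the arm, as the interface text tells. Its arguments: {"type":"object","properties":{"moves":{"type":"array"},"newtons":{"type":"number"}},"required":["moves"]}

```bash
mkdir -p pics; python3 - <<'E'
from workcell import status, eyes, arm
import cv2,numpy as np
np.set_printoptions(precision=4,suppress=True)
o=status.get_obs();print(o['clock'],o['tcp_pos'],o['eef_rot'],o['grip_width'],arm.grasp_offset)
for n in ["scene","side","wrist"]:
    cv2.imwrite(f'pics/{n}0.png',eyes.snapshot(n)[:,:,::-1]);print(n,eyes.get_calibration(n))
E
```

```text
0.0 [ 0.6494 -0.0001  0.2137] [ 3.1414  0.0017 -0.0001] 0.09224011929168231 -0.0187
scene {'mtx': array([[464.5732,   0.    , 332.3633],
       [  0.    , 464.5732, 234.5193],
       [  0.    ,   0.    ,   1.    ]]), 'R': array([[-0.2932,  0.9559,  0.0142],
       [ 0.8249,  0.2605, -0.5018],
       [-0.4834, -0.1355, -0.8649]]), 't': array([ 0.0801, -0.4352,  1.3194])}
side {'mtx': array([[443.4425,   0.    , 318.8688],
       [  0.    , 443.4425, 246.9446],
       [  0.    ,   0.    ,   1.    ]]), 'R': array([[-0.9666, -0.2552,  0.0232],
       [-0.1561,  0.5145, -0.8431],
       [ 0.2033, -0.8186, -0.5372]]), 't': array([0.5776, 0.1197, 0.861 ])}
wrist {'mtx': array([[401.5617,   0.    , 320.7307],
       [  0.    , 401.5617, 236.588 ],
       [  0.    ,   0.    ,   1.    ]]), 'hand_eye': array([[ 1.    , -0.0008,  0.0002, -0.0002],
       [ 0.0007,  0.9712,  0.2383, -0.0665],
       [-0.0004, -0.2383,  0.9712, -0.1704],
       [ 0.    ,  0.    ,  0.    ,  1.    ]])}
```

View pics/scene0.png

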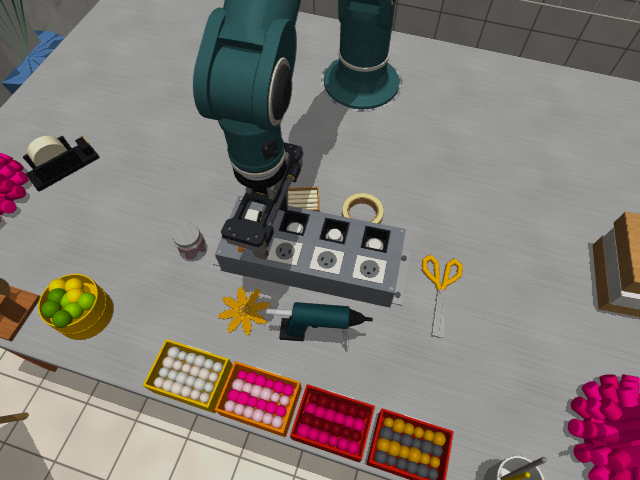

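View pics/wrist0.png

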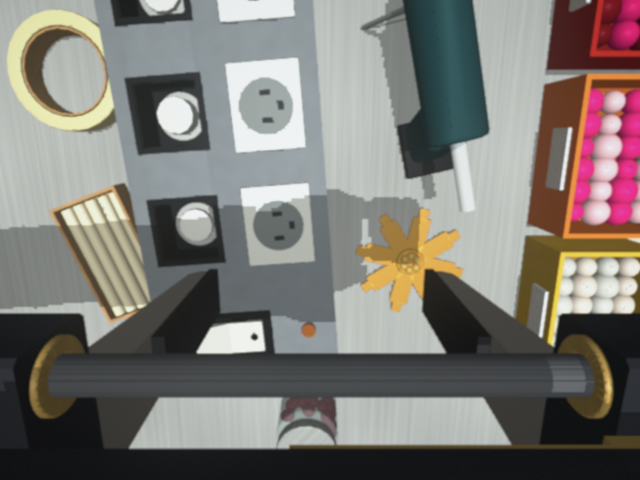

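```bash
python3 - <<'E'
import cv2,numpy as np
a=cv2.imread('pics/scene0.png')[190:310,210:410]
b=cv2.imread('pics/side0.png')
cv2.imwrite('pics/sc.png',cv2.resize(a,None,fx=4,fy=4,interpolation=cv2.INTER_CUBIC))
w=cv2.imread('pics/wrist0.png')[0:360,90:350]
cv2.imwrite('pics/wc.png',cv2.resize(w,None,fx=1.65,fy=1.65,interpolation=cv2.INTER_CUBIC))
E
```

```text
(no output)
```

View pics/sc.png

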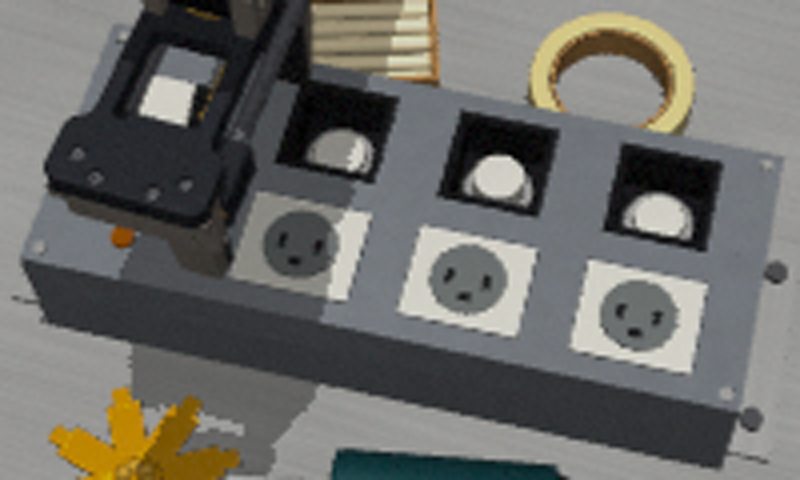

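View pics/side0.png

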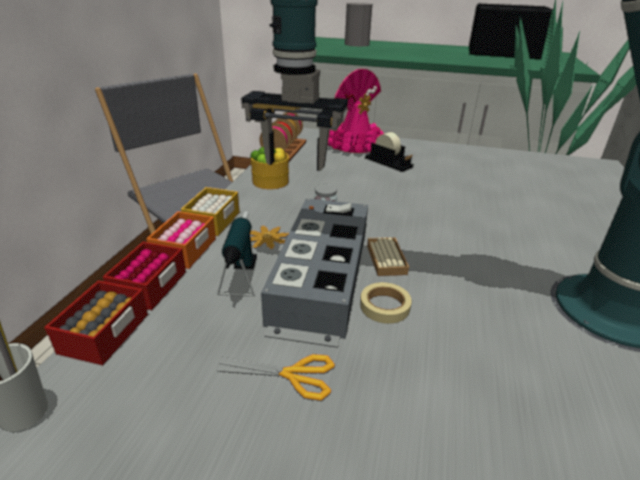

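Middle well (y=+40) cap is visibly higher (popped); rocker is at the -y (left) end. Fit the box pose from well corners in both views.

```bash
cat > h.py <<'E'
import numpy as np
from scipy.spatial.transform import Rotation as Ro
from scipy.optimize import least_squares
from workcell import status, eyes, arm
np.set_printoptions(precision=4,suppress=True)
def wristcam(pos,rpy):
    c=eyes.get_calibration('wrist');T=np.eye(4);T[:3,:3]=Ro.from_euler('xyz',rpy).as_matrix();T[:3,3]=pos
    M=np.linalg.inv(T@np.array(c['hand_eye']));return c['mtx'],M[:3,:3],M[:3,3]
def fixed(n):
    c=eyes.get_calibration(n);return c['mtx'],c['R'],c['t']
def proj(cam,X):
    p=(np.asarray(X)@cam[1].T+cam[2])@cam[0].T;return p[:,:2]/p[:,2:]
def box2w(p,X):
    X=np.asarray(X,float);c,s=np.cos(p[2]),np.sin(p[2])
    return np.c_[p[0]+c*X[:,0]-s*X[:,1],p[1]+s*X[:,0]+c*X[:,1],X[:,2]+p[3]]
def well(y,z=.078):  # front+y, rear+y, rear-y, front-y
    return [[-.036+a*.023,y+b*.023,z] for a,b in((-1,1),(1,1),(1,-1),(-1,-1))]
E
python3 - <<'E'
from h import *
sc=lambda L:(np.array(L)+.5)/4-.5+[210,190]
S=sc([(558,128),(541,215),(440,196),(462,110),(722,163),(708,250),(604,233),(622,145),(398,97),(376,182),(277,164),(308,80),(783,156),(733,408),(22,258)])
XS=well(.04)+well(.128)+well(-.048)+[[-.075,.186,.078],[.075,.186,.078],[.075,-.186,.078]]
W=np.array([(124,77),(202,71),(210,150),(133,155),(148,201),(218,195),(225,262),(155,267)],float)
XW=well(.04)+well(-.048)
cs=fixed('scene');cw=wristcam([0.6494,-0.0001,0.2137],[3.1414,.0017,-.0001])
for use in ('both','scene','wrist'):
    def f(p):
        r=[]
        if use!='wrist': r.append((proj(cs,box2w(p,XS))-S).ravel()*1.5)
        if use!='scene': r.append((proj(cw,box2w(p,XW))-W).ravel())
        return np.concatenate(r+[[p[3]*300]])
    q=least_squares(f,[.6,0.05,0,0]);print(use,q.x,np.sqrt(np.mean(q.fun**2)))
    if use=='both': print(q.fun[:-1].reshape(-1,2)); p=q.x
    print(box2w(q.x,[[-.036,.04,.067],[-.012,-.138,.085],[.010,-.138,.085],[-.034,-.138,.085]]))
E
```

```text
both [0.5811 0.0475 0.0662 0.0121] 3.801359083734656
[[-2.809   1.2769]
 [-3.6125 -3.5417]
 [ 1.6475 -3.3307]
 [ 1.2922  1.4067]
 [-2.4132  0.9977]
 [-2.9304 -3.2465]
 [ 2.8262 -3.9186]
 [ 2.5879  1.003 ]
 [-3.5644  0.2928]
 [-3.8507 -4.3339]
 [ 1.2699 -4.3684]
 [-1.1295  0.1687]
 [ 1.4025 -0.8416]
 [ 2.5555  1.6652]
 [-4.0561 -2.5082]
 [ 6.1344  1.102 ]
 [-5.4722  2.305 ]
 [-4.4045 -7.9261]
 [ 8.7083 -8.5021]
 [ 3.531   3.5448]
 [-4.7104  5.4256]
 [-3.8578 -2.0211]
 [ 6.5578 -3.2016]]
[[ 0.5426  0.0851  0.0791]
 [ 0.5783 -0.091   0.0971]
 [ 0.6003 -0.0895  0.0971]
 [ 0.5563 -0.0924  0.0971]]
scene [0.5771 0.0477 0.0725 0.0013] 2.311073828374364
[[ 0.5383  0.085   0.0683]
 [ 0.5751 -0.0908  0.0863]
 [ 0.5971 -0.0892  0.0863]
 [ 0.5532 -0.0924  0.0863]]
wrist [0.5828 0.0471 0.0626 0.0186] 5.000065714222146
[[ 0.5444  0.0847  0.0856]
 [ 0.5795 -0.0914  0.1036]
 [ 0.6015 -0.09    0.1036]
 [ 0.5575 -0.0928  0.1036]]
```

The visible black squares are larger than 46 mm (there's likely a dark rim), so I'll free the size.

```bash
python3 - <<'E'
from h import *
import h
sc=lambda L:(np.array(L)+.5)/4-.5+[210,190]
S=sc([(558,128),(541,215),(440,196),(462,110),(722,163),(708,250),(604,233),(622,145),(398,97),(376,182),(277,164),(308,80),(783,156),(733,408),(22,258)])
W=np.array([(124,77),(202,71),(210,150),(133,155),(148,201),(218,195),(225,262),(155,267)],float)
def well(y,s): return [[-.036+a*s,y+b*s,.078] for a,b in((-1,1),(1,1),(1,-1),(-1,-1))]
cs=fixed('scene');cw=wristcam([0.6494,-0.0001,0.2137],[3.1414,.0017,-.0001])
for use in ('both','scene','wrist'):
    def f(p):
        s=p[4];r=[]
        XS=well(.04,s)+well(.128,s)+well(-.048,s)+[[-.075,.186,.078],[.075,.186,.078],[.075,-.186,.078]]
        XW=well(.04,s)+well(-.048,s)
        if use!='wrist': r.append((proj(cs,box2w(p,XS))-S).ravel()*1.5)
        if use!='scene': r.append((proj(cw,box2w(p,XW))-W).ravel())
        return np.concatenate(r)
    q=least_squares(f,[.6,0.05,0,0,.023],x_scale=[.1,.1,.1,.1,.02]);print(use,q.x,np.sqrt(np.mean(q.fun**2)))
    if use=='both': print(q.fun.reshape(-1,2).T)
    print(box2w(q.x,[[-.036,.04,.067],[-.012,-.138,.085],[.010,-.138,.085],[-.034,-.138,.085]]))
E
```

```text
both [ 0.5761  0.0463  0.0704 -0.0001  0.0273] 1.3499626995826215
[[ 0.4646 -1.3347 -1.7732 -0.8623 -0.0083 -1.2942 -1.3223 -0.5124  0.5231
  -0.9798 -1.473  -2.3945 -0.1057  1.6647 -1.4393 -0.1886 -2.4807 -0.0083
   4.5233 -2.6638 -2.0427  0.0786  2.2845]
 [ 0.5833  0.6197 -0.2502 -0.2654 -0.1183  0.5712 -1.1978 -1.1049  0.0059
   0.1572 -0.9426 -1.0836 -0.0517  1.1823 -1.1228 -0.1802 -0.0041 -0.8476
  -0.5351 -2.2938 -1.3255 -0.2521 -0.6352]]
[[ 0.5374  0.0837  0.0669]
 [ 0.5739 -0.0922  0.0849]
 [ 0.5958 -0.0906  0.0849]
 [ 0.5519 -0.0937  0.0849]]
scene [ 0.5731  0.0466  0.0732 -0.0057  0.0269] 0.7256171300192367
[[ 0.5343  0.0839  0.0613]
 [ 0.5712 -0.0919  0.0793]
 [ 0.5932 -0.0903  0.0793]
 [ 0.5493 -0.0935  0.0793]]
wrist [0.5772 0.0457 0.0641 0.0027 0.0273] 1.6131939157889266
[[ 0.5387  0.0834  0.0697]
 [ 0.574  -0.0927  0.0877]
 [ 0.596  -0.0913  0.0877]
 [ 0.5521 -0.0941  0.0877]]
```

Emit:
{"method": "carry_out", "body": {"moves": [[0,0,-4,0,0,0,0],[0,0,0,-26,21.6,16,0],[0,0,0,-26,21.6,16,0],[0,0,0,-26,21.6,16,0],[0,0,0,-26,21.6,16,0],[0,0,0,0,0,0,0],[0,0,0,0,0,0,0],[0,0,0,0,0,0,0]], "newtons": 20}}

```text
clock: 0.82
tcp_pos: [0.553, -0.0931, 0.1509]
eef_rot: [-3.141, -0.001, 0.07]
force: [1.0, 0.2, 0.1]
grip_width: 0.0405
```

```bash
python3 - <<'E'
from h import *
import cv2
o=status.get_obs();print(o['tcp_pos'],o['eef_rot'],o['force'],o['grip_width'])
P=[.5761,.0463,.0704,0]
W=eyes.snapshot('wrist')[:,:,::-1].copy();S=eyes.snapshot('scene')[:,:,::-1];D=eyes.snapshot('side')[:,:,::-1]
cw=wristcam(o['tcp_pos'],o['eef_rot'])
a=cv2.resize(W,(800,600))
for y in(-.048,.04):
    for q in proj(cw,box2w(P,[[-.036+i*.0273,y+j*.0273,.078] for i in(-1,1) for j in(-1,1)])): cv2.circle(a,tuple(int(v*1.25) for v in q),3,(0,0,255),1)
cv2.imwrite('pics/w1.png',a)
b=cv2.resize(S[190:310,210:410],(800,480),interpolation=cv2.INTER_CUBIC)
c=cv2.resize(D[150:300,250:450],(800,600),interpolation=cv2.INTER_CUBIC)
cv2.imwrite('pics/sd1.png',cv2.resize(np.vstack([b,c]),(440,594)))
E
```

```text
[ 0.553  -0.0931  0.1509] [-3.1413 -0.001   0.0698] [1.015  0.2362 0.0787] 0.04047266459943055
```

View pics/w1.png

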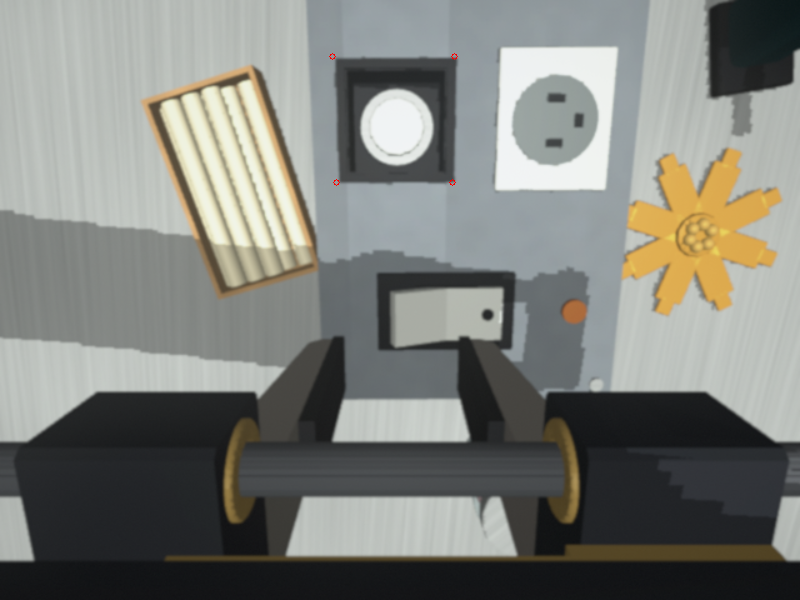

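View pics/sd1.png

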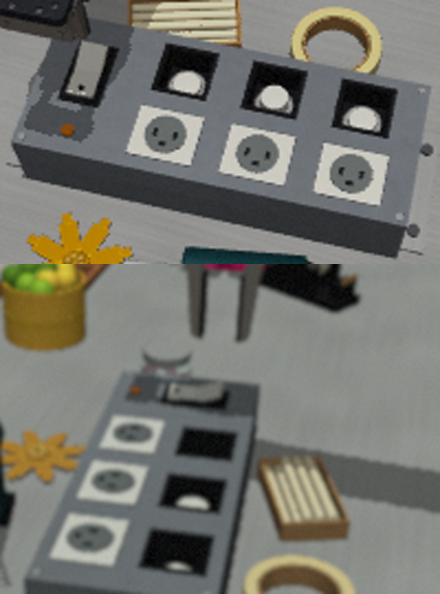

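Overlay agrees to about 1 mm; rocker is on (front half up), and the middle well holds the popped key. Press the front half.

Emit:
{"method": "carry_out", "body": {"moves": [[0,0,0,-1,1,20,0],[0,0,0,0,0,20,0],[0,0,0,0,0,10,0],[0,0,0,0,0,0,0],[0,0,0,0,0,4,0],[0,0,0,0,0,4,0],[0,0,0,0,0,3,0],[0,0,0,0,0,3,0],[0,0,0,0,0,2,0],[0,0,0,0,0,0,0]]}}

```text
clock: 1.8
tcp_pos: [0.5513, -0.0945, 0.0853]
eef_rot: [-3.142, 0.0, 0.07]
force: [-4.6, 0.0, 7.2]
grip_width: 0.0004
```

Emit:
{"method": "carry_out", "body": {"moves": [[0,0,0,0,0,1,0],[0,0,0,0,0,1,0],[0,0,0,0,0,0,0]]}}

```text
clock: 2.05
tcp_pos: [0.5513, -0.0946, 0.085]
eef_rot: [-3.142, 0.0, 0.07]
force: [-8.8, 2.1, 20.5]
grip_width: 0.0004
```

Emit:
{"method": "carry_out", "body": {"moves": [[0,0,0,0,0,-25,0],[0,0,0,0,0,-25,0],[0,0,0,-0.3,-35.8,0,0],[0,0,0,-0.3,-35.8,0,0],[0,0,0,-0.3,-35.8,0,0],[0,0,0,-0.3,-35.8,0,0],[0,0,0,-0.2,-35.6,0,0],[0,0,0,0,0,0,0],[0,0,0,0,0,0,0]]}}

```text
clock: 2.8
tcp_pos: [0.5379, 0.0865, 0.1328]
eef_rot: [-3.141, -0.002, 0.075]
force: [0.6, -0.7, -0.3]
grip_width: 0.0004
```

```bash
python3 - <<'E'
from h import *
import cv2
o=status.get_obs();print(o['clock'],o['tcp_pos'],o['eef_rot'],o['force'])
P=[.5761,.0463,.0704,0]
W=eyes.snapshot('wrist')[:,:,::-1].copy();S=eyes.snapshot('scene')[:,:,::-1];D=eyes.snapshot('side')[:,:,::-1]
cw=wristcam(o['tcp_pos'],o['eef_rot'])
def mk(im,cam,off,f):
    for y in(-.048,.04,.128):
        for q in proj(cam,box2w(P,[[-.036+i*.0273,y+j*.0273,.078] for i in(-1,1) for j in(-1,1)])): cv2.circle(im,tuple(int(v) for v in (q-off+.5)*f),3,(0,0,255),1)
    return im
a=mk(cv2.resize(W,(800,600)),cw,np.array([0,0]),1.25)
b=mk(cv2.resize(S[190:310,210:410],(800,480),interpolation=cv2.INTER_CUBIC),fixed('scene'),np.array([210,190]),4)
c=mk(cv2.resize(D[150:300,250:450],(800,600),interpolation=cv2.INTER_CUBIC),fixed('side'),np.array([250,150]),4)
m=np.hstack([np.vstack([cv2.resize(b,(400,240)),cv2.resize(c,(400,300))]),cv2.resize(a,(400,300))[[*range(300)]+[299]*240]])
cv2.imwrite('pics/m2.png',m); cv2.imwrite('pics/d2.png',c)
E
```

```text
2.8 [0.5379 0.0865 0.1328] [-3.1407 -0.0018  0.0747] [ 0.554  -0.6756 -0.2853]
```

View pics/m2.png

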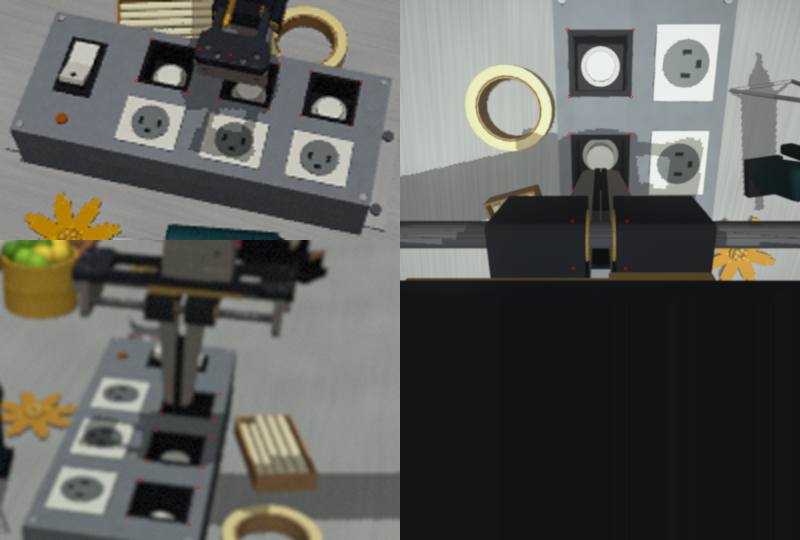

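The rocker now has its rear half up (off), and the well overlay fits in all three views. Let it settle.

Emit:
{"method": "carry_out", "body": {"moves": [[0,0,0,0,0,0,0],[0,0,0,0,0,0,0]]}}

```text
clock: 3.12
tcp_pos: [0.5378, 0.0822, 0.1326]
eef_rot: [3.141, -0.0, 0.067]
force: [0.3, -0.0, 0.2]
grip_width: 0.0004
```

Emit:
{"method": "carry_out", "body": {"moves": [[0,0,0,0,0,20,0],[0,0,0,0,0,20,0],[0,0,0,0,0,9,0],[0,0,0,0,0,0,0],[0,0,0,0,0,0,0],[0,0,0,0,0,0,0]]}}

```text
clock: 3.62
tcp_pos: [0.5382, 0.0836, 0.0844]
eef_rot: [-3.141, -0.001, 0.069]
force: [0.1, 0.3, 0.7]
grip_width: 0.0004
```

Centred within 1 mm. Descend: cap at 0.067, home at 0.056.

Emit:
{"method": "carry_out", "body": {"moves": [[0,0,0,-0.7,0,5,0],[0,0,0,0,0,5,0],[0,0,0,0,0,4,0],[0,0,0,0,0,0,0],[0,0,0,0,0,2,0],[0,0,0,0,0,0,0]]}}

```text
clock: 4.12
tcp_pos: [0.5367, 0.0837, 0.0673]
eef_rot: [3.142, 0.0, 0.07]
force: [-0.0, -0.2, 0.4]
grip_width: 0.0009
```

Emit:
{"method": "carry_out", "body": {"moves": [[0,0,0,0,0,3,0],[0,0,0,0,0,3,0],[0,0,0,0,0,3,0],[0,0,0,0,0,2,0],[0,0,0,0,0,1,0],[0,0,0,0,0,0,0]]}}

```text
clock: 4.62
tcp_pos: [0.5372, 0.0838, 0.0564]
eef_rot: [-3.142, -0.001, 0.07]
force: [-2.5, -0.9, 10.1]
grip_width: 0.0007
```

Emit:
{"method": "carry_out", "body": {"moves": [[0,0,0,0,0,1,0],[0,0,0,0,0,1,0],[0,0,0,0,0,0,0],[0,0,0,0,0,0,0]]}}

```text
clock: 4.95
tcp_pos: [0.5372, 0.0838, 0.0562]
eef_rot: [3.141, -0.001, 0.07]
force: [-6.7, -1.7, 25.5]
grip_width: 0.0006
```

Hard stop at 0.056 with 25 N: home. Lift out and go above the rocker's rear half.

Emit:
{"method": "carry_out", "body": {"moves": [[0,0,0,0,0,-15,0],[0,0,0,0,0,-30,0],[0,0,0,0,0,-35,0],[0,0,0,9,35.6,0,0],[0,0,0,9,35.6,0,0],[0,0,0,9,35.6,0,0],[0,0,0,9,35.6,0,0],[0,0,0,9,35.6,0,0],[0,0,0,0,0,0,0],[0,0,0,0,0,0,0]]}}

```text
clock: 5.78
tcp_pos: [0.5939, -0.0937, 0.1328]
eef_rot: [3.141, 0.001, 0.065]
force: [0.5, 0.8, -0.6]
grip_width: 0.0001
```

```bash
python3 - <<'E'
from h import *
import cv2
S=eyes.snapshot('scene')[:,:,::-1];D=eyes.snapshot('side')[:,:,::-1]
b=cv2.resize(S[190:310,210:410],(700,420),interpolation=cv2.INTER_CUBIC)
cv2.imwrite('pics/b3.png',b)
o=status.get_obs();print(o['clock'],o['tcp_pos'],box2w([.5761,.0463,.0704,0],[[.009,-.138,.085]]))
E
```

```text
5.8833 [ 0.5936 -0.0896  0.1329] [[ 0.5948 -0.0907  0.085 ]]
```

View pics/b3.png

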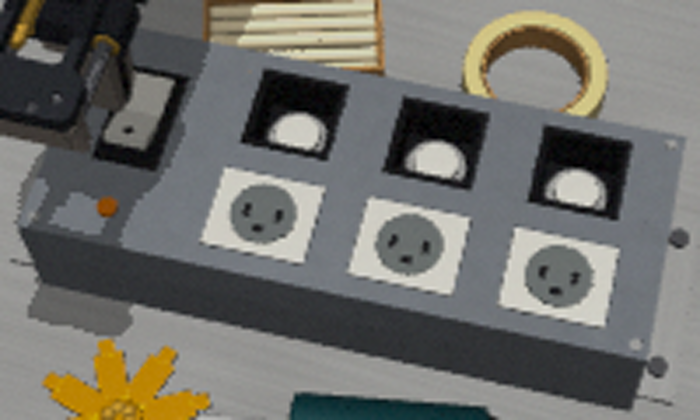

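All three keys now look alike (home). Press the rear half.

Emit:
{"method": "carry_out", "body": {"moves": [[0,0,0,0,0,16,0],[0,0,0,0,0,16,0],[0,0,0,0,0,0,0],[0,0,0,0,0,4,0],[0,0,0,0,0,4,0],[0,0,0,0,0,4,0],[0,0,0,0,0,3,0],[0,0,0,0,0,2,0],[0,0,0,0,0,1,0],[0,0,0,0,0,0,0]]}}

```text
clock: 6.72
tcp_pos: [0.5956, -0.0902, 0.0853]
eef_rot: [-3.141, -0.003, 0.07]
force: [0.7, 3.3, 10.8]
grip_width: 0.0005
```

Emit:
{"method": "carry_out", "body": {"moves": [[0,0,0,0,0,1,0],[0,0,0,0,0,1,0],[0,0,0,0,0,0,0]]}}

```text
clock: 6.97
tcp_pos: [0.5957, -0.0901, 0.0851]
eef_rot: [-3.141, -0.003, 0.07]
force: [-4.9, 4.3, 22.1]
grip_width: 0.0006
```

Emit:
{"method": "carry_out", "body": {"moves": [[0,0,0,0,0,-15,0],[0,0,0,0,0,-30,0],[0,0,0,0,0,-40,0],[0,0,0,0,0,-40,0],[0,0,0,0,0,-30,0],[0,0,0,0,0,0,0],[0,0,0,0,0,0,0],[0,0,0,0,0,0,0]]}}

```text
clock: 7.63
tcp_pos: [0.5929, -0.0912, 0.2355]
eef_rot: [3.141, 0.002, 0.069]
force: [0.7, -0.5, -0.8]
grip_width: 0.0006
```

```bash
python3 - <<'E'
from h import *
import cv2
W=eyes.snapshot('wrist')[:,:,::-1];S=eyes.snapshot('scene')[:,:,::-1];D=eyes.snapshot('side')[:,:,::-1]
b=cv2.resize(S[190:310,210:410],(400,240),interpolation=cv2.INTER_CUBIC)
c=cv2.resize(D[180:330,250:450],(400,300),interpolation=cv2.INTER_CUBIC)
cv2.imwrite('pics/m4.png',np.hstack([np.vstack([b,c]),cv2.resize(W[:,100:460],(400,540))]))
E
```

```text
(no output)
```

View pics/m4.png

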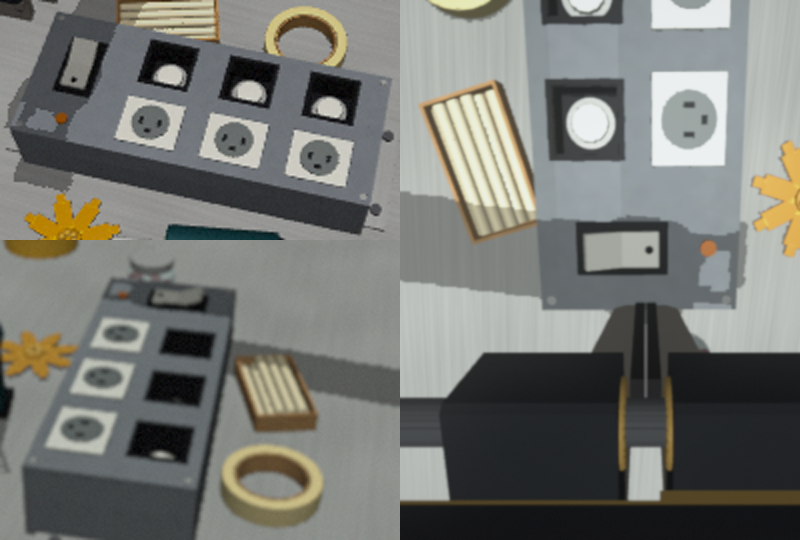

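The rocker shows its front half up (on), all three caps sit equally low in their wells, and nothing else has shifted.

```bash
python3 -c "
from workcell import arm
print(arm.job_done())"
```

```text
the job is handed in; nothing more can be done
None
```

The job is done and handed in at about 7.8 s on the robot's clock. With the fingers closed and turned in line with the box, I did three presses:

1. **Off:** I pressed the rocker's front half down to its stop (tip at z = 0.085 m, 20 N). A picture afterwards showed the rear half up.
2. **Key:** I pressed the popped key in the middle well (y = +40 mm) down to its stop (tip at z = 0.056 m, 25 N).
3. **On:** I pressed the rocker's rear half down to its stop (tip at z = 0.085 m, 22 N), then lifted the arm clear.

**Last checks:** In the final scene and side pictures all three caps sit equally low, and the rocker's front half is up (on). The tray, tape, flower and the rest of the bench that shows in those pictures look unmoved. The hand is free about 0.15 m above the box.

**Disagreement:** The black well squares measured about 54 mm across, not 46 mm. I took the extra as a dark rim and fitted their size; after that the box height came out as the text says, and the well outlines matched in all three cameras.

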